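# Nest the dosing cups in their caddy and shut the gate

## Task

Put the coffee dosing cups away: stand the largest cup upright in the low-fenced caddy, then the middle one fully down inside it, then the smallest fully down inside the middle one, setting each down rather than dropping it. Finally swing the caddy's gate shut until its arm is fully home in the catch, and leave the carafe, paper cups and sugar jar where they stand.

Things in the scene. Friction and masses are not known exactly. Their poses are not given: they have to be found in the camera images.
- large_cup: the largest of three round open cups of plain steel: outer diameter 88 mm at the foot, 104 mm at the rim, 60 mm high, wall 3 mm, floor 5 mm. Its handle is a flat upright tab on the rim (8 mm radially, 18 mm wide, standing 35 mm above the rim, 53 mm from the axis). Origin: centre of the underside; z up; the tab is at +x. 
- medium_cup: the middle one of three round open cups of plain steel: outer diameter 60 mm at the foot, 76 mm at the rim, 55 mm high, wall 3 mm, floor 5 mm. Its handle is a flat upright tab on the rim (8 mm radially, 18 mm wide, standing 35 mm above the rim, 39 mm from the axis). Origin: centre of the underside; z up; the tab is at +x. Nested, the rims are level; any yaw will do.
- small_cup: the smallest of three round open cups of plain steel: outer diameter 34 mm at the foot, 48 mm at the rim, 50 mm high, wall 3 mm, floor 5 mm. Its handle is a flat upright tab on the rim (8 mm radially, 18 mm wide, standing 35 mm above the rim, 25 mm from the axis). Origin: centre of the underside; z up; the tab is at +x. Nested, the rims are level; any yaw will do.
- large_cup_tab (a point): top centre of the large cup's tab, 95 mm above the cup's underside
- medium_cup_tab (a point): top centre of the middle cup's tab, 90 mm above the cup's underside
- small_cup_tab (a point): top centre of the small cup's tab, 85 mm above the cup's underside
- caddy: fixed caddy: black base plate 150 x 160 mm (x, y), 10 mm thick; steel fence to 38 mm above the table on its -x, -y, +y sides (inside 114 mm wide); 16 mm high lip at x = 50 mm; the gate is on the +x side. Origin: centre of the underside, on the table; the cup stands at the plate's centre, 10 mm up. Black C-shaped catch, open to +x, 56 mm high, at x 48 to 76, y -72 mm
- gate (a joint): gate angle: 0 = shut, its tip in the catch; grows as it swings outward, up to 1.7 rad. The gate is a level steel arm 7 x 14 mm, 146 mm long, 42 mm above the table, on an upright hinge at point gate_pivot; it stays where it is left. At angle a it points from the pivot along (sin a, -cos a) in the caddy's frame
- gate_post (a point): top centre of the gate's black upright grip post (14 mm diameter, its top 92 mm above the table and 50 mm above the arm's centre line), 115 mm from the pivot
- gate_pivot (a point): the gate's hinge axis at the height of the arm: 66 mm in x, 68 mm in y from the caddy's origin, 42 mm up (the pin is 70 mm high)
- carafe: bystander: glass coffee carafe, 140 mm wide, 135 mm high, with a black handle on its +x side reaching 108 mm from its axis; origin under its centre
- paper_cups: bystander: stack of white paper cups, 76 mm wide, 135 mm high; origin under its centre
- sugar_jar: bystander: clear jar with a steel lid, 68 mm diameter, 110 mm high; origin under its centre
Mind the look-alikes: they are no part of the job. What is shaped like the large_cup but blue, green or purple is not meant.

How it is judged (in metres and radians):
On the way, in this order (a step that is already met when the one before it is completed fails the run):
1. the large cup stands seated upright in the caddy (z of large_cup in the frame of caddy between 0.006 and 0.014 m and horizontal distance between large_cup and caddy below 0.02 m and angle between large_cup's own z axis and vertical below 0.1 rad), for 0.2 s.
2. the middle cup is fully down inside the large cup, which stands in the caddy (all of step 1 and z of medium_cup in the frame of large_cup between 0.001 and 0.009 m and horizontal distance between medium_cup and large_cup below 0.018 m and angle between medium_cup's own z axis and vertical below 0.1 rad), for 0.2 s.
3. the small cup is fully down inside the middle cup, the rest as before (all of step 2 and z of small_cup in the frame of medium_cup between 0.001 and 0.009 m and horizontal distance between small_cup and medium_cup below 0.018 m and angle between small_cup's own z axis and vertical below 0.1 rad), for 0.2 s.
4. the gate is swung shut into its catch (all of step 3 and value of joint gate below 0.06 rad), for 0.2 s.
At the end, for the whole second after the job is handed in: Cups upright within 0.1 rad and at rest: the large one on the caddy plate (underside under 14 mm up) within 20 mm of centre; the middle one on its floor and the small one on the middle's floor (underside 1 to 9 mm above the outer's), within 18 mm of centre; gate within 0.06 rad of shut (all of step 4 and linear speed of each of large_cup, medium_cup, small_cup below 0.02 m/s); the robot touches nothing.
It fails at once if the carafe was moved more than 30 mm or tipped over (distance of carafe from where it was at the start of the episode above 0.03 m or angle between carafe's own z axis and vertical above 0.4 rad).
It fails at once if the stack of paper cups was moved more than 30 mm or tipped over (distance of paper_cups from where it was at the start of the episode above 0.03 m or angle between paper_cups's own z axis and vertical above 0.4 rad).
It fails at once if the sugar jar was moved more than 30 mm or tipped over (distance of sugar_jar from where it was at the start of the episode above 0.03 m or angle between sugar_jar's own z axis and vertical above 0.4 rad).
It fails at once if a cup was dropped (falling freely faster than 0.7 m/s, about 25 mm of fall) ((linear speed of large_cup above 0.7 m/s and contact force between large_cup and anything else below 0.05 N) or (linear speed of medium_cup above 0.7 m/s and contact force between medium_cup and anything else below 0.05 N) or (linear speed of small_cup above 0.7 m/s and contact force between small_cup and anything else below 0.05 N)).
It also fails if it takes over 72 s, if anything falls off the work surface, if the arm or the gripper's body presses on something with over 40 N, if the wrist force passes 120 N, or if a joint passes its speed limit or range.

## Robot

A 7-joint arm with a two-finger parallel gripper is mounted at the origin on the work surface. World frame = base frame: x ahead of the robot, y to its left, z up, the work surface at z = 0. Lengths are in mm, angles in rad, forces in N, time in s.
With the tool pointing down it reaches from about 400 to 850 mm from the base axis. Payload 10.4 kg.
Tool frame: the origin (TCP) lies on the centre line of the jaws, within the pads' length; the fingertips stand ctrl.tip_extent ahead of it and the grasp point (between the pads) lies 6 mm ahead of it (ctrl.tip_extent is the distance from the TCP to the fingertips, in mm); z points along the fingers, y is the direction in which the jaws open and shut (so a half turn about z gives the same grasp; the last joint's range is limited). The gripper opens to 85 mm and grips with 20 to 120 N. Pads are 22 mm wide; open, the fingers measure 114 mm over their backs; the gripper's body (76 mm by 85 mm) begins 54 mm behind the grasp point. The pads swing forward as they close: fully open they stand 13 mm farther back than shut.
Start: joints at [-0.023, 0.332, -0.065, 1.46, 0.022, 1.35, -0.088], TCP at [625.019, 0.018, 256.338] pointing down, gripper open.
Joint ranges: [-2.6, 2.6], [-0.5, 2.12], [-1.47, 1.34], [0.16, 2.42], [-1.27, 4.41], [0.06, 2.06], [-2.6, 2.6]. Speed limits (rad/s): [2.22, 2.22, 2.79, 2.79, 3.14, 3.14, 3.14].

## Interface

Orientations are given as a unit quaternion [x, y, z, w].
In Python, from plant import ctrl, optics, order, cut_out gives the robot as it stands.
- The arm moves only by the tool carry_out, never from a script. Its argument "commands" is text: rows parted by semicolons, each of 7 numbers parted by spaces: the shift along the world's x, y, z in m, then the turn, a rotation vector about the world's x, y, z in rad, then the closure, from 0 (fully open) to 1 (shut). A call has 1 to 8 rows; each row shifts and turns the commanded pose from where the row before left it; what a row does not reach is not made up. A row lasts 1/10 s, in which the tool goes at most 50 mm and 8.59 degrees, less where a joint would pass 70% of its speed; a pose out of reach is approached as far as the arm can. A call is refused whole if a number of a shift passes 0.05 or a number of a turn 0.15, either way. A call with a gripper value outside its range is refused whole. The fingers move at their own pace and stop on an object; "grip_force" is the grip in N (left out, the last holds). Time passes only in rows, so rows that do not move let the fingers close. It gives the time, the measured TCP pose, the force and the opening at its end, in the units of the state.
- ctrl.state(): the state, without advancing time (a new reading comes with each control period).
- optics.read_camera(name): name is "scene" or "side" or "wrist"; returns a dict with "image" (384x512x3 uint8, red, green, blue), "intrinsics" (3x3 intrinsics, pixels), "pose" (4x4, takes a point from camera to world coordinates); the wrist camera has in their place "mount" (4x4, takes a point from camera to tool coordinates, whose origin is the TCP and whose axes are the flange's). Camera axes: x right, y down, z forward; pixel columns grow to the right and rows downward; lengths in mm; the calibration is good to about 2 mm. A picture is of the moment at which its call begins: read the wrist's pose just before it. There is no depth.
- order.finish_job(): hands the job in, once; it reports no verdict.
Trained networks look in the newest picture that a camera, given by its name, has taken for a name from the list of things; names that differ only in an ending like _2 or _b are one class to them, and where a whole thing is asked for, a point or a joint stands for the part that bears it (a point fixed in the world has none). Each returns a list of dicts, best first, with "conf" (0 to 1); they miss things now and then, are a little off and sometimes report something else, mostly with a low value. They report only what shows in the picture. A call takes as long as a camera call. They do not tell look-alikes from the thing itself.
- cut_out(camera, target): "mask" (384x512 bool, what is visible of it) and "xy" ([column, row] in pixels, amid what is visible of it).
The state is a dict: "t": time; "qpos": joint angles; "qvel": joint speeds; "tau": joint torques, N m; "ee_pos": TCP position; "orientation": TCP orientation; "force": force on the tool from outside, world axes, zero at the start; "moment": the same for the moment, N m; "gripper_width": opening from 0.0 (shut) to 1.0 (fully open).
Only numpy, scipy, OpenCV 4.12 (cv2) and the standard library are available. Lean on these libraries where they do the work, as an engineer would, in place of code of your own. Each camera call takes 0.05 s, during which the arm holds its last target. There are 200 camera calls.

## Working session

There is one attempt and no reset: what is moved stays moved. The work goes in short steps, Python scripts to look and compute and a tool call to move; the robot and the scene stay as the last step left them, time stands still between calls to the robot, and variables do not carry over. Pictures are saved under pics/ and viewed, about 8 in all and at most 12, crops included, and the job is handed in when it is done.

Besides the shell and the picture viewer there is one more tool, called after "Call:" by a JSON object that holds its "name" and its "arguments". carry_out: Moves the arm, as the interface text tells. Its arguments: {"type":"object","properties":{"commands":{"type":"string"},"grip_force":{"type":"number"}},"required":["commands"]}

```bash
mkdir -p pics; ls; cat > h.py <<'E'
import numpy as np, cv2
from plant import ctrl, optics, order, cut_out
def ray(c,uv):
    K=np.array(c["intrinsics"]);P=np.array(c["pose"])
    d=P[:3,:3]@np.linalg.inv(K)@np.array([uv[0],uv[1],1.]);return P[:3,3],d
def at(c,uv,z):
    o,d=ray(c,uv);return np.round(o+d*(z-o[2])/d[2],1)
def px(c,p):
    P=np.array(c["pose"]);q=np.array(c["intrinsics"])@(P[:3,:3].T@(np.array(p,float)-P[:3,3]));return q[:2]/q[2]
E
python3 - <<'E'
from h import *
s=ctrl.state();print(s,ctrl.tip_extent)
ims=[]
for n in("scene","side"):
    c=optics.read_camera(n);print(n,np.round(c["pose"],2).tolist(),np.round(c["intrinsics"],1).tolist());cv2.imwrite(f"pics/{n}0.png",cv2.resize(c["image"][...,::-1],(800,600)))
    for t in("large_cup","medium_cup","small_cup","large_cup_tab","medium_cup_tab","small_cup_tab","caddy","gate_post","gate_pivot","gate","carafe","paper_cups","sugar_jar"):
        z={"large_cup_tab":95,"medium_cup_tab":90,"small_cup_tab":85,"gate_post":92,"gate_pivot":42}.get(t,30)
        print(t,[(round(r["conf"],2),np.round(r["xy"],1).tolist(),at(c,r["xy"],z)[:2].tolist(),int(r["mask"].sum())) for r in cut_out(n,t)[:5]])
E
```

```text
pics
{'t': 0.0, 'qpos': array([-0.02259297,  0.33291528, -0.06470789,  1.46095115,  0.02159704,
        1.34990487, -0.08848772]), 'qvel': array([-6.56278723e-04,  4.34183003e-05, -1.36805711e-03,  4.29369073e-04,
        1.75040022e-03,  1.22487848e-03, -4.33657655e-04]), 'tau': array([ 4.98105128e-04, -6.25449800e+01,  4.97091911e-02, -3.91610491e+01,
        1.63588714e-02,  9.83294769e-03, -6.01235030e-06]), 'ee_pos': array([ 6.24653512e+02, -3.04206175e-03,  2.55484121e+02]), 'orientation': array([ 7.07094830e-01,  7.07118344e-01, -5.46213721e-04, -5.01616467e-04]), 'force': array([-0.09843888,  0.13777563,  0.56656547]), 'moment': array([ 0.01145563,  0.0038763 , -0.00931519]), 'gripper_width': 1.0035997576424731} 25.0
scene [[-0.55, 0.68, -0.49, 1018.36], [0.83, 0.45, -0.32, 259.37], [-0.0, -0.59, -0.81, 864.91], [0.0, 0.0, 0.0, 1.0]] [[416.1, 0.0, 250.3], [0.0, 416.1, 187.5], [0.0, 0.0, 1.0]]
large_cup [(0.81, [166.4, 119.3], [446.7, -402.6], 1286), (0.8, [285.5, 128.0], [291.4, -105.8], 594), (0.79, [213.8, 101.9], [316.1, -333.5], 671), (0.62, [206.0, 209.3], [626.2, -127.8
[... 1558 characters left out ...]
 775), (0.85, [355.8, 156.0], [326.7, -209.5], 1165), (0.84, [358.8, 195.5], [330.0, -42.6], 1635), (0.73, [233.8, 181.8], [604.1, -54.9], 1485)]
medium_cup_tab [(0.77, [294.3, 203.7], [464.7, -0.6], 973)]
small_cup_tab [(0.72, [303.3, 160.2], [454.6, -187.2], 382)]
caddy [(0.61, [277.7, 301.0], [476.7, 206.6], 6977)]
gate_post [(0.69, [214.6, 290.9], [576.2, 250.3], 580)]
gate_pivot [(0.19, [200.2, 146.0], [750.1, -294.0], 956)]
gate [(0.66, [218.9, 288.0], [585.9, 192.8], 631), (0.37, [308.9, 158.1], [440.4, -292.1], 421)]
carafe [(0.88, [147.5, 206.0], [804.0, -21.0], 4038)]
paper_cups [(0.95, [257.2, 125.0], [612.0, -474.1], 1028)]
sugar_jar [(0.96, [200.0, 149.1], [752.6, -297.0], 985)]
```

View pics/scene0.png

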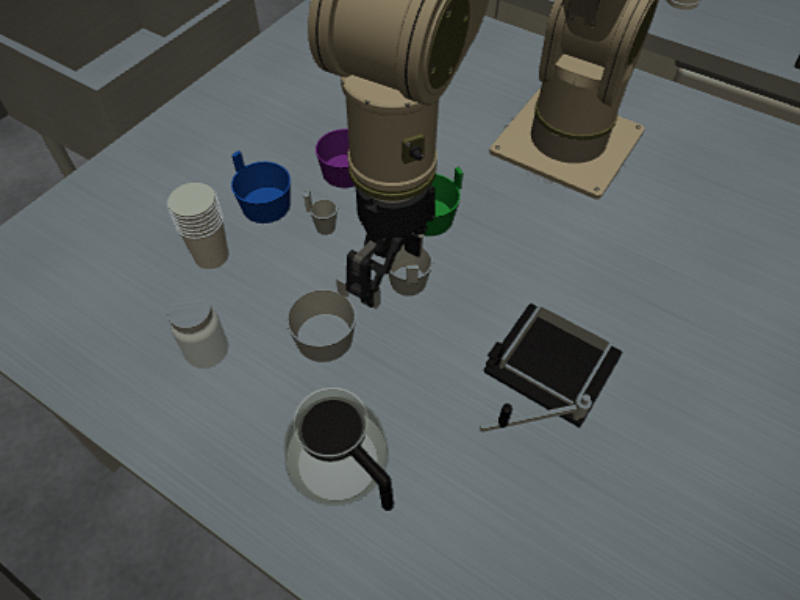

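View pics/side0.png

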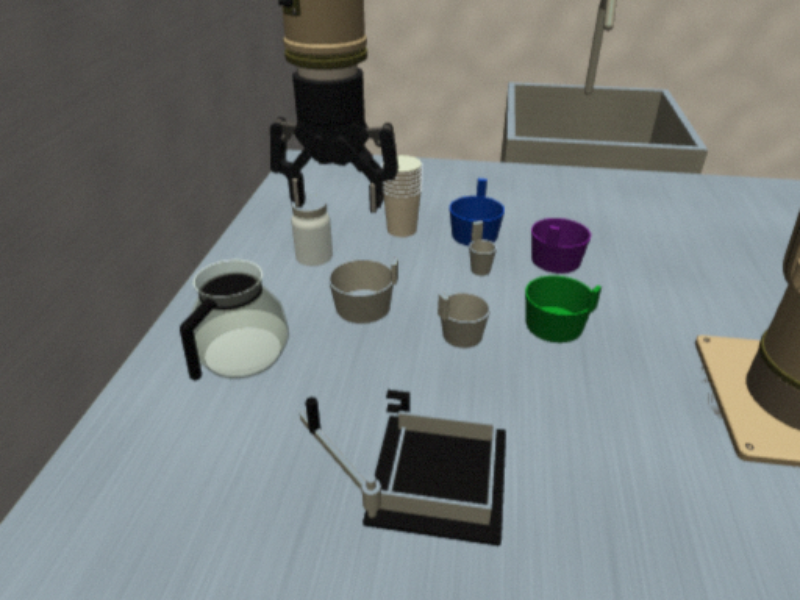

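The scene shows four large-cup shapes (full-res px in scene): blue (166,119), purple (214,102), green (285,128) and plain steel (206,209). The steel one is the target and is also at (231,181) in the side view. Next I fit poses by silhouette.

```bash
cat > fit.py <<'E'
from h import *
from scipy.optimize import minimize
def circ(r,z,n=40):
    a=np.linspace(0,2*np.pi,n,endpoint=False);return np.c_[r*np.cos(a),r*np.sin(a),0*a+z]
def box(x0,x1,y0,y1,z0,z1): return np.array([[x,y,z] for x in(x0,x1) for y in(y0,y1) for z in(z0,z1)],float)
def cup(rf,rr,h,t): return [np.r_[circ(rf,0),circ(rr,h)],box(t-4,t+4,-9,9,h-8,h+35)]
CUP=dict(large_cup=cup(44,52,60,53),medium_cup=cup(30,38,55,39),small_cup=cup(17,24,50,25))
CADDY=[box(-75,75,-80,80,0,10),box(-63,-57,-63,63,0,38),box(-60,50,57,63,0,38),box(-60,50,-63,-57,0,38),box(48,76,-80,-64,0,56)]
def draw(c,parts,p,z=0,S=4):
    m=np.zeros((384*S,512*S),np.uint8);R=np.array([[np.cos(p[2]),-np.sin(p[2]),0],[np.sin(p[2]),np.cos(p[2]),0],[0,0,1]])
    P=np.array(c["pose"]);K=np.array(c["intrinsics"])
    for q in parts:
        w=(q@R.T+[p[0],p[1],z]-P[:3,3])@P[:3,:3];w=w@K.T;uv=w[:,:2]/w[:,2:]
        cv2.fillConvexPoly(m,cv2.convexHull(np.round((uv+.5)*S).astype(np.int32)),1)
    return cv2.resize(m.astype(np.float32),(512,384),interpolation=cv2.INTER_AREA)
def fit(views,parts,x0,yaws):
    def cost(p): return sum(np.abs(draw(c,parts,p)-m).sum()/m.sum() for c,m in views)
    best=None
    for y in yaws:
        r=minimize(cost,[*x0,y],method="Nelder-Mead",options=dict(initial_simplex=[[x0[0],x0[1],y],[x0[0]+12,x0[1],y],[x0[0],x0[1]+12,y],[x0[0],x0[1],y+.4]],xatol=.1,fatol=1e-4,maxiter=120))
        if best is None or r.fun<best.fun: best=r
    return best
E
cat > a.py <<'E'
from fit import *
cs={n:optics.read_camera(n) for n in("scene","side")}
near=dict(large_cup=(630,-135),medium_cup=(460,-85),small_cup=(440,-275),caddy=(480,205))
ov={n:c["image"].copy() for n,c in cs.items()}
for t,x0 in near.items():
    V={}
    for n,c in cs.items():
        L=[r for r in cut_out(n,t) if np.linalg.norm(at(c,r["xy"],30)[:2]-x0)<50]
        if L: V[n]=(c,L[0]["mask"].astype(np.float32))
    parts=CADDY if t=="caddy" else CUP[t]
    ys=[-.3,0,.3] if t=="caddy" else np.arange(8)*np.pi/4
    for k in (["scene"],["side"],["scene","side"]):
        v=[V[n] for n in k if n in V]
        if v:
            r=fit(v,parts,x0,ys);print(t,k,np.round(r.x,2),round(r.fun,3))
    for n,c in cs.items():
        cn,_=cv2.findContours((draw(c,parts,r.x)>.5).astype(np.uint8),0,2);cv2.drawContours(ov[n],cn,-1,(255,0,0),1)
cv2.imwrite("pics/ov.png",np.hstack([cv2.resize(ov["scene"][90:310,140:440,::-1],(600,440),interpolation=2)]))
cv2.imwrite("pics/ov2.png",cv2.resize(ov["side"][110:360,150:400,::-1],(600,600),interpolation=2))
E
python3 a.py
```

```text
large_cup ['scene'] [ 624.78 -127.67    3.13] 0.037
large_cup ['side'] [ 627.1  -129.22    3.05] 0.038
large_cup ['scene', 'side'] [ 625.81 -127.73    3.08] 0.089
medium_cup ['scene'] [461.57 -76.66   1.  ] 0.276
medium_cup ['side'] [462.   -77.62   0.76] 0.037
medium_cup ['scene', 'side'] [461.71 -77.09   0.73] 0.316
small_cup ['scene'] [ 439.59 -265.04    5.07] 0.089
small_cup ['side'] [ 442.6  -265.91    5.19] 0.08
small_cup ['scene', 'side'] [ 441.31 -264.04    5.21] 0.218
caddy ['scene'] [ 4.7138e+02  1.8965e+02 -3.0000e-02] 0.131
caddy ['side'] [ 4.7190e+02  1.8918e+02 -3.0000e-02] 0.116
caddy ['scene', 'side'] [ 4.7188e+02  1.8917e+02 -3.0000e-02] 0.248
```

View pics/ov2.png

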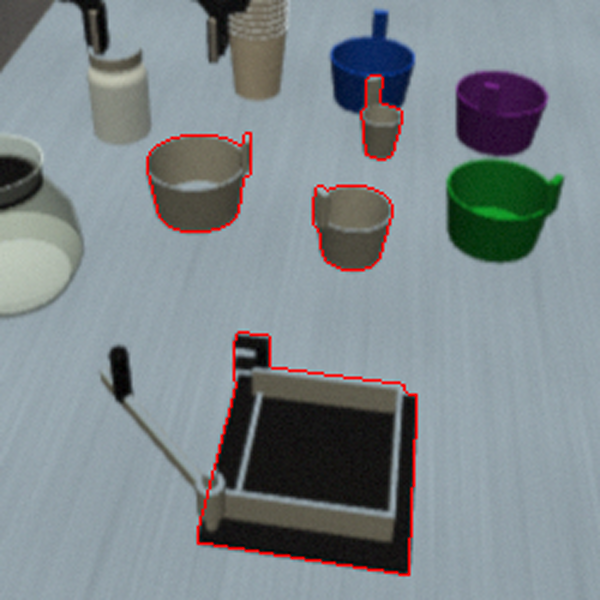

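Fits from both cameras agree within about 2 mm, and the overlay outlines the plain steel cup (side crop 195,185), not a coloured one. Moving above its tab.

Call:
{"name": "carry_out", "arguments": {"commands": "-0.013 -0.031 -0.015 0 0 -0.018 0.4;-0.013 -0.031 -0.015 0 0 -0.018 0.4;-0.013 -0.031 -0.015 0 0 -0.018 0.4;-0.013 -0.031 -0.015 0 0 -0.018 0.4;0 0 0 0 0 0 0.4;0 0 0 0 0 0 0.4", "grip_force": 60}}

```text
t: 2.5
ee_pos: [572.8, -124.5, 196.3]
orientation: [0.733, 0.681, 0.0, -0.0]
force: [0.4, -0.3, -0.5]
gripper_width: 0.599
```

```bash
cat > w.py <<'E'
from fit import *
from scipy.spatial.transform import Rotation as R
import sys
def wrist():
    s=ctrl.state();c=optics.read_camera("wrist");T=np.eye(4);T[:3,:3]=R.from_quat(s["orientation"]).as_matrix();T[:3,3]=s["ee_pos"]
    c["pose"]=T@np.array(c["mount"]);return s,c
if __name__=="__main__":
    t,x,y,yaw,name=sys.argv[1],*map(float,sys.argv[2:5]),sys.argv[5]
    s,c=wrist();print(np.round(s["ee_pos"],1),"jaw yaw",np.round(np.arctan2(*R.from_quat(s["orientation"]).as_matrix()[[1,0],1]),3),s["gripper_width"],s["t"])
    if "intrinsics" not in c: print(c.keys())
    ov=c["image"].copy()
    for r in cut_out("wrist",t)[:2]:
        m=r["mask"];print(r["conf"],r["xy"],m.sum(),"tab" ,at(c,r["xy"],30))
    h=draw(c,CUP[t],(x,y,yaw));cn,_=cv2.findContours((h>.5).astype(np.uint8),0,2);cv2.drawContours(ov,cn,-1,(255,0,0),1)
    cv2.imwrite(f"pics/{name}.png",ov[...,::-1])
E
python3 w.py large_cup 626 -128 3.07 w1
```

```text
[ 572.8 -124.5  196.3] jaw yaw -0.073 0.5994748465286828 2.5
0.93 [20.4, 198.7] 4293 tab [ 353.7 -122.9   30. ]
0.93 [18.4, 336.2] 329 tab [ 310.1 -271.6   30. ]
```

View pics/w1.png

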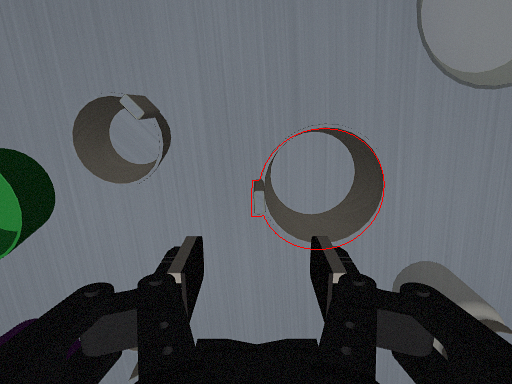

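The wrist view confirms it: the tab is at (259,200) and the predicted outline is within about 3 px. Descending and gripping.

Call:
{"name": "carry_out", "arguments": {"commands": "0 0 -0.04 0 0 0 0.4;0 0 -0.04 0 0 0 0.4;0 0 -0.024 0 0 0 0.4;0 0 0 0 0 0 0.4;0 0 0 0 0 0 1;0 0 0 0 0 0 1;0 0 0 0 0 0 1;0 0 0 0 0 0 1", "grip_force": 60}}

```text
t: 3.4
ee_pos: [574.4, -124.0, 94.3]
orientation: [0.732, 0.681, 0.001, 0.001]
force: [0.2, 0.5, 7.6]
gripper_width: 0.081
```

Call:
{"name": "carry_out", "arguments": {"commands": "0 0 0.005 0 0 0 1;0 0 0.005 0 0 0 1;0 0 0.01 0 0 0 1;0 0 0.01 0 0 0 1;0 0 0 0 0 0 1"}}

```text
t: 3.9
ee_pos: [574.0, -124.2, 124.4]
orientation: [0.732, 0.681, 0.001, 0.001]
force: [0.4, -0.4, -2.5]
gripper_width: 0.078
```

Call:
{"name": "carry_out", "arguments": {"commands": "0 0 0.03 0 0 0 1;0 0 0.03 0 0 0 1;0 0 0.03 0 0 0 1;-0.015 0.031 0 0 0 0 1;-0.02 0.041 0 0 0 0 1;-0.02 0.041 0 0 0 0 1;-0.02 0.041 0 0 0 0 1;-0.02 0.041 0 0 0 0 1"}}

```text
t: 4.7
ee_pos: [476.9, 72.4, 212.4]
orientation: [0.732, 0.681, 0.0, 0.0]
force: [0.9, 0.8, -2.3]
gripper_width: 0.079
```

Call:
{"name": "carry_out", "arguments": {"commands": "-0.02 0.041 0 0 0 0 1;-0.02 0.041 0 0 0 0 1;-0.019 0.04 0 0 0 0 1;0 0 0 0 0 0 1;0 0 0 0 0 0 1;0 0 0 0 0 0 1"}}

```text
t: 5.3
ee_pos: [419.4, 192.0, 212.3]
orientation: [0.733, 0.681, -0.0, 0.0]
force: [-0.1, -0.4, -2.8]
gripper_width: 0.078
```

```bash
cat > b.py <<'E'
from fit import *
import sys
# fit a held/placed cup: name x y yaw z
t,x,y,yaw,z=sys.argv[1],*map(float,sys.argv[2:6])
s=ctrl.state();print(np.round(s["ee_pos"],1),np.round(s["force"],1),s["gripper_width"],s["t"])
V=[]
for n in("scene","side"):
    c=optics.read_camera(n);u=px(c,[x,y,z+30])
    L=[r for r in cut_out(n,t)]
    L=sorted(L,key=lambda r:np.hypot(*(np.array(r["xy"])-u)))
    if L and np.hypot(*(np.array(L[0]["xy"])-u))<40: V.append((c,L[0]["mask"].astype(np.float32)));print(n,L[0]["conf"],L[0]["xy"],u,V[-1][1].sum())
f=lambda p:sum(np.abs(draw(c,CUP[t],p[:3],p[3])-m).sum()/m.sum() for c,m in V)
r=minimize(f,[x,y,yaw,z],method="Nelder-Mead",options=dict(initial_simplex=np.array([x,y,yaw,z])+np.r_[np.zeros((1,4)),np.diag([8,8,.2,8])],maxiter=200))
print(np.round(r.x,2),r.fun)
E
python3 b.py large_cup 472 189 3.07 120
```

```text
[419.4 192.  212.3] [-0.1 -0.4 -2.8] 0.07803462462768745 5.3
scene 0.97 [366.5, 195.4] [366.87730894 196.44774572] 2257.0
side 0.6 [285.1, 241.8] [283.99872699 244.83539991] 3342.0
[471.29 187.66   3.06 118.82] 0.18316230177879333
```

Call:
{"name": "carry_out", "arguments": {"commands": "0 0.001 -0.035 0 0 0 1;0 0 -0.035 0 0 0 1;0 0 -0.022 0 0 0 1;0 0 -0.007 0 0 0 1;0 0 -0.004 0 0 0 1;0 0 -0.002 0 0 0 1;0 0 -0.002 0 0 0 1;0 0 0 0 0 0 1"}}

```text
t: 6.3
ee_pos: [419.4, 194.2, 105.9]
orientation: [0.732, 0.681, 0.001, 0.0]
force: [-0.5, 0.3, -3.0]
gripper_width: 0.076
```

Call:
{"name": "carry_out", "arguments": {"commands": "0 0 -0.002 0 0 0 1;0 0 -0.001 0 0 0 1;0 0 -0.001 0 0 0 1;0 0 0 0 0 0 1"}}

```text
t: 6.7
ee_pos: [419.5, 194.3, 104.3]
orientation: [0.732, 0.681, 0.001, 0.001]
force: [-13.7, -7.2, 33.8]
gripper_width: 0.083
```

Call:
{"name": "carry_out", "arguments": {"commands": "0 0 0.001 0 0 0 1;0 0 0 0 0 0 0.8;0 0 0 0 0 0 0.6;0 0 0 0 0 0 0.6;0 0 0.02 0 0 0 0.6;0 0 0.03 0 0 0 0.6;0 0 0.04 0 0 0 0.6;0 0 0.04 0 0 0 0.6"}}

```text
t: 7.5
ee_pos: [418.7, 193.9, 233.5]
orientation: [0.732, 0.681, -0.0, -0.0]
force: [0.3, 0.4, -0.6]
gripper_width: 0.399
```

```bash
python3 b.py large_cup 472 190 3.07 10
```

```text
[418.7 193.9 233.5] [ 0.3  0.4 -0.6] 0.3990782784510284 7.5
scene 0.88 [358.3, 220.9] [356.49442959 223.85001723] 1925.0
side 0.74 [283.7, 285.5] [281.42343762 290.20705956] 3033.0
[471.37 189.83   3.04  11.29] 0.09156373888254166
```

The large cup is seated (z ≈ 10–11 mm, centred). Next is the medium cup.

Call:
{"name": "carry_out", "arguments": {"commands": "0.012 -0.041 0 0 0 0.135 0.4;0.012 -0.041 0 0 0 0.135 0.4;0.012 -0.041 0 0 0 0.135 0.4;0.012 -0.041 0 0 0 0.135 0.4;0.012 -0.041 0 0 0 0.135 0.4;0.012 -0.04 0 0 0 0.135 0.4;0 0 -0.03 0 0 0 0.4;0 0 0 0 0 0 0.4"}}

```text
t: 8.5
ee_pos: [487.0, -45.8, 197.7]
orientation: [0.415, 0.91, -0.002, -0.004]
force: [-0.3, 0.6, 0.1]
gripper_width: 0.598
```

```bash
python3 w.py medium_cup 461.8 -77 0.74 w2;python3 b.py medium_cup 462 -77 .74 0
```

```text
[487.  -45.8 197.7] jaw yaw 0.716 0.5975224573340305 8.5
0.29 [73.6, 346.5] 137 tab [ 456.9 -310.5   30. ]
[488.6 -44.1 201.3] [-0.2  0.1  0.7] 0.5998315213541837 8.6
scene 0.88 [261.8, 168.5] [261.00552626 173.21431521] 859.0
side 0.79 [296.2, 199.9] [296.20468128 204.34369205] 939.0
[462.19 -77.2    0.86   1.83] 0.10042209923267365
```

View pics/w2.png

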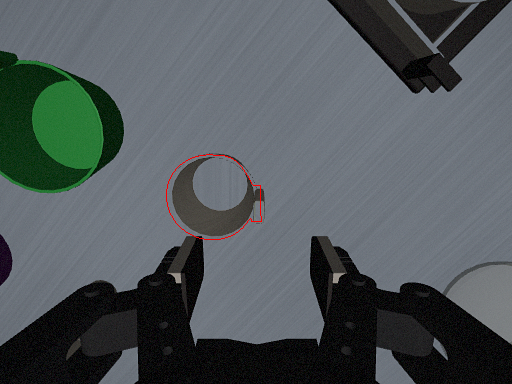

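```bash
python3 - <<'E'
from fit import *
V={n:optics.read_camera(n) for n in("scene","side")}
v=[]
for n,c in V.items():
    m=cut_out(n,"medium_cup")[0]["mask"].astype(np.float32);v.append((c,m))
    r=fit([v[-1]],CUP["medium_cup"],(462,-77),[.5,.9]);print(n,r.x,r.fun)
r=fit(v,CUP["medium_cup"],(462,-77),[.5,.9]);print(r.x,r.fun,ctrl.state()["ee_pos"])
E
```

```text
scene [460.21771647 -77.09917146   0.95853429] 0.03650841489434242
side [462.39009695 -78.23569735   0.99651474] 0.048901673406362534
[461.50246528 -77.22571835   0.91302263] 0.10547880828380585 [489.6876882  -44.61815517 202.79983566]
```

```bash
cat > wf.py <<'E'
from w import *
t,x,y,yaw,name=sys.argv[1],*map(float,sys.argv[2:5]),sys.argv[5]
s,c=wrist();print(np.round(s["ee_pos"],1),"jaw yaw",np.round(np.arctan2(*R.from_quat(s["orientation"]).as_matrix()[[1,0],1]),3),s["t"])
im=c["image"].astype(int);w=((im[...,0]>=im[...,2]-2)&(im.sum(2)>60)).astype(np.uint8)
reg=cv2.dilate((draw(c,CUP[t],(x,y,yaw))>.5).astype(np.uint8),np.ones((25,25)));w=cv2.morphologyEx(w*reg,cv2.MORPH_CLOSE,np.ones((3,3)))
cn,_=cv2.findContours(w,0,2);k=max(cn,key=cv2.contourArea);m=np.zeros(w.shape,np.uint8);cv2.drawContours(m,[k],-1,1,-1)
print(m.sum(),(draw(c,CUP[t],(x,y,yaw))>.5).sum())
r=fit([(c,m.astype(np.float32))],CUP[t],(x,y),[yaw-.3,yaw,yaw+.3]);print(r.x,r.fun)
ov=c["image"].copy();cv2.drawContours(ov,[k],-1,(0,255,0),1)
cn,_=cv2.findContours((draw(c,CUP[t],r.x)>.5).astype(np.uint8),0,2);cv2.drawContours(ov,cn,-1,(255,0,0),1)
u=px(c,[x,y,45]).astype(int);a=np.clip(u-75,0,[361,233]);ov=ov[a[1]:a[1]+150,a[0]:a[0]+150,::-1];cv2.imwrite(f"pics/{name}.png",cv2.resize(ov,None,fx=3,fy=3))
E
python3 wf.py medium_cup 462 -77 .8 w3
```

```text
[489.7 -44.6 202.8] jaw yaw 0.719 9.0
2988 6164
[465.07186731 -74.32357576   0.95423557] 1.07741379737854
```

View pics/w3.png

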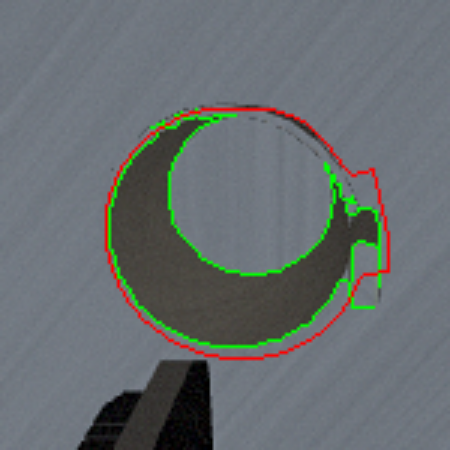

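The crop shows the tab at about crop (366,258), which matches yaw ≈0.72 rather than the net's scene fit (0.91). I keep the jaw yaw and correct the position.

Call:
{"name": "carry_out", "arguments": {"commands": "0.001 -0.006 -0.03 0 0 0 0.4;0 0 -0.04 0 0 0 0.4;0 0 -0.03 0 0 0 0.4;0 0 -0.012 0 0 0 0.4;0 0 0 0 0 0 0.4;0 0 0 0 0 0 0.4"}}

```text
t: 9.65
ee_pos: [491.4, -50.8, 91.6]
orientation: [0.414, 0.911, 0.0, 0.001]
force: [0.6, -0.3, 0.3]
gripper_width: 0.602
```

Call:
{"name": "carry_out", "arguments": {"commands": "0 0 0 0 0 0 1;0 0 0 0 0 0 1;0 0 0 0 0 0 1;0 0 0 0 0 0 1;0 0 0.005 0 0 0 1;0 0 0.015 0 0 0 1;0 0 0.02 0 0 0 1;0 0 0 0 0 0 1"}}

```text
t: 10.45
ee_pos: [491.9, -51.0, 132.8]
orientation: [0.414, 0.91, 0.001, 0.002]
force: [-0.1, -0.4, -1.9]
gripper_width: 0.079
```

Call:
{"name": "carry_out", "arguments": {"commands": "0 0 0.03 0 0 0 1;0 0 0.03 0 0 0 1;0 0.01 0.03 0 0 0 1;0.002 0.04 0 0 0 0 1;0.002 0.045 0 0 0 0 1;0.002 0.045 0 0 0 0 1;0.002 0.045 0 0 0 0 1;0.001 0.045 0 0 0 0 1"}}

```text
t: 11.25
ee_pos: [499.1, 180.7, 219.6]
orientation: [0.414, 0.91, -0.0, -0.0]
force: [0.5, -0.3, -1.4]
gripper_width: 0.077
```

Call:
{"name": "carry_out", "arguments": {"commands": "0.001 0.037 0 0 0 0 1;0 0 0 0 0 0 1;0 0 0 0 0 0 1;0 0 0 0 0 0 1;0 0 0 0 0 0 1"}}

```text
t: 11.75
ee_pos: [500.8, 214.7, 220.1]
orientation: [0.414, 0.91, -0.0, 0.0]
force: [-0.1, -0.1, -1.8]
gripper_width: 0.08
```

```bash
python3 b.py medium_cup 471 190 .72 131
```

```text
[500.8 214.7 220.1] [-0.1 -0.1 -1.8] 0.07995679072555545 11.75
scene 0.73 [363.6, 191.5] [368.72602759 193.30583391] 905.0
side 0.72 [286.1, 239.1] [284.84862123 240.31242762] 1784.0
[470.27 184.74   0.92 127.02] 0.6122743487358093
```

Call:
{"name": "carry_out", "arguments": {"commands": "0 0.001 -0.035 0 0 0 1;0 0 -0.035 0 0 0 1;0 0 -0.025 0 0 0 1;0 0 -0.009 0 0 0 1;0 0 -0.005 0 0 0 1;0 0 -0.002 0 0 0 1;0 0 0 0 0 0 1;0 0 0 0 0 0 1"}}

```text
t: 12.75
ee_pos: [501.1, 217.4, 110.5]
orientation: [0.414, 0.91, 0.001, 0.001]
force: [-0.1, -0.3, -1.7]
gripper_width: 0.08
```

Call:
{"name": "carry_out", "arguments": {"commands": "0 0 -0.001 0 0 0 1;0 0 -0.001 0 0 0 1;0 0 0 0 0 0 1"}}

```text
t: 13.05
ee_pos: [500.5, 217.1, 107.4]
orientation: [0.414, 0.91, 0.0, 0.0]
force: [-0.5, 0.7, -2.1]
gripper_width: 0.08
```

Call:
{"name": "carry_out", "arguments": {"commands": "0 0 -0.001 0 0 0 1;0 0 -0.001 0 0 0 1;0 0 0 0 0 0 1"}}

```text
t: 13.35
ee_pos: [500.8, 217.4, 105.8]
orientation: [0.413, 0.911, 0.0, 0.0]
force: [-1.2, 0.0, 3.9]
gripper_width: 0.078
```

Call:
{"name": "carry_out", "arguments": {"commands": "0 0 0 0 0 0 0.8;0 0 0 0 0 0 0.6;0 0 0 0 0 0 0.6;0 0 0.02 0 0 0 0.6;0 0 0.03 0 0 0 0.6;0 0 0.04 0 0 0 0.6;0 -0.03 0.03 0 0 -0.14 0.6"}}

```text
t: 14.05
ee_pos: [500.0, 190.7, 227.5]
orientation: [0.474, 0.881, 0.001, -0.0]
force: [0.8, -0.1, 0.5]
gripper_width: 0.399
```

Call:
{"name": "carry_out", "arguments": {"commands": "0 -0.04 0 0 0 -0.14 0.4;-0.005 -0.045 0 0 0 -0.14 0.4;-0.005 -0.045 0 0 0 -0.14 0.4;-0.005 -0.045 0 0 0 -0.14 0.4;-0.005 -0.045 0 0 0 -0.14 0.4;-0.005 -0.045 0 0 0 -0.14 0.4;-0.005 -0.045 0 0 0 -0.14 0.4;-0.005 -0.045 0 0 0 -0.14 0.4"}}

```text
t: 14.85
ee_pos: [465.0, -169.6, 225.5]
orientation: [0.872, 0.49, 0.0, 0.0]
force: [0.7, 0.4, 0.3]
gripper_width: 0.599
```

```bash
python3 b.py medium_cup 471 190 .72 15; python3 b.py large_cup 471.5 190 3.07 10; python3 b.py small_cup 441 -265 5.2 0; python3 w.py small_cup 441 -265 5.2 tmp|head -1
python3 - <<'E'
from h import *
c=optics.read_camera("side")["image"][250:350,200:350,::-1]
d=optics.read_camera("scene")["image"][170:300,290:420,::-1]
cv2.imwrite("pics/n1.png",np.hstack([cv2.resize(c,(600,400)),cv2.resize(d,(400,400))])[:, :1000][:, ::1] if 0 else np.hstack([cv2.resize(c,(450,300)),cv2.resize(d,(300,300))]))
E
```

```text
[ 465.  -169.6  225.5] [0.7 0.4 0.3] 0.5991259364617086 14.85
scene 0.66 [361.3, 217.3] [357.12846958 222.41165184] 897.0
side 0.76 [281.1, 281.0] [282.08904454 288.41055067] 1455.0
[470.64 189.77   0.7   16.85] 0.4068007469177246
[ 465.3 -168.5  225.2] [0.3 0.8 0.6] 0.5977976357981697 15.05
side 0.88 [285.6, 300.1] [281.70287609 290.23854294] 1558.0
[471.84 178.54   3.06  -2.01] 0.9862002730369568
[ 465.9 -166.4  225.3] [-0.3 -0.4 -0.8] 0.6006232261402746 15.25
side 0.67 [309.2, 160.5] [308.30110428 163.16784786] 451.0
[ 4.4139e+02 -2.6406e+02  5.2400e+00  2.0000e-02] 0.09007760882377625
[ 465.7 -167.2  225.4] jaw yaw -0.54 0.5992354674288799 15.45
```

View pics/n1.png

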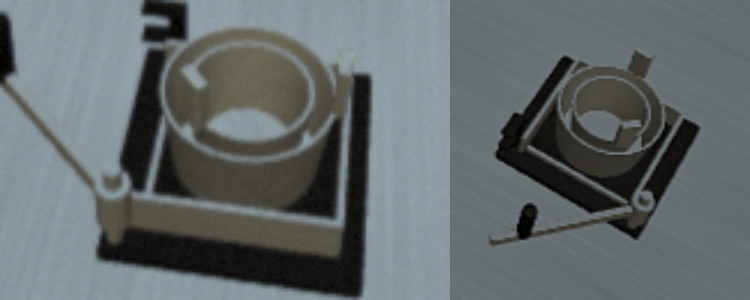

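The medium cup sits level inside the large one, nested concentrically. Now the small cup.

Call:
{"name": "carry_out", "arguments": {"commands": "-0.003 -0.03 -0.005 0 0 -0.13 0.4;-0.003 -0.03 -0.005 0 0 -0.13 0.4;-0.003 -0.03 -0.005 0 0 -0.13 0.4;-0.003 -0.029 -0.01 0 0 -0.13 0.4;0 0 0 0 0 0 0.4;0 0 0 0 0 0 0.4;0 0 0 0 0 0 0.4;0 0 0 0 0 0 0.4"}}

```text
t: 16.45
ee_pos: [454.1, -285.9, 200.7]
orientation: [0.967, 0.253, 0.0, 0.0]
force: [0.7, 0.6, 0.5]
gripper_width: 0.603
```

```bash
python3 w.py small_cup 441.3 -264.3 5.22 w4
```

```text
[ 454.1 -285.9  200.7] jaw yaw -1.059 0.603238149354983 16.45
0.78 [230.9, 186.6] 2595 tab [ 438.8 -266.5   30. ]
```

View pics/w4.png

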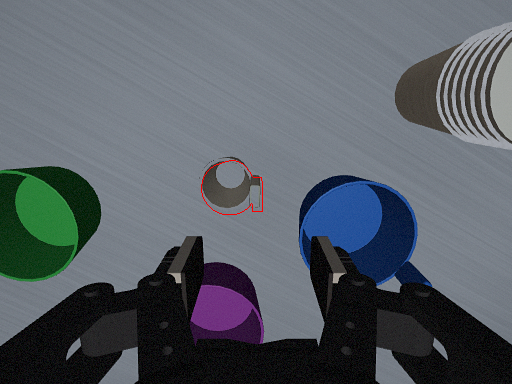

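Aligned: the small tab is at (256,193) and the outline is within 3 px. Descending with a narrower opening.

Call:
{"name": "carry_out", "arguments": {"commands": "0 0 -0.03 0 0 0 0.58;0 0 -0.04 0 0 0 0.58;0 0 -0.03 0 0 0 0.58;0 0 -0.015 0 0 0 0.58;0 0 0 0 0 0 0.58;0 0 0 0 0 0 0.58"}}

```text
t: 17.15
ee_pos: [453.9, -286.8, 86.0]
orientation: [0.968, 0.252, 0.0, 0.0]
force: [0.1, 0.4, 0.3]
gripper_width: 0.418
```

Call:
{"name": "carry_out", "arguments": {"commands": "0 0 0 0 0 0 1;0 0 0 0 0 0 1;0 0 0 0 0 0 1;0 0 0 0 0 0 1;0 0 0.005 0 0 0 1;0 0 0.015 0 0 0 1;0 0 0.02 0 0 0 1;0 0 0 0 0 0 1"}}

```text
t: 17.95
ee_pos: [455.0, -287.8, 128.3]
orientation: [0.968, 0.252, 0.002, 0.002]
force: [0.1, -0.5, -0.4]
gripper_width: 0.081
```

Call:
{"name": "carry_out", "arguments": {"commands": "0 0 0.03 0 0 0 1;0 0 0.03 0 0 0 1;0 0.01 0.03 0 0 0 1;0.002 0.03 0 0 0 0 1;0.003 0.045 0 0 0 0 1;0.003 0.045 0 0 0 0 1;0.003 0.045 0 0 0 0 1;0.003 0.045 0 0 0 0 1"}}

```text
t: 18.75
ee_pos: [467.2, -65.2, 215.1]
orientation: [0.968, 0.252, 0.0, 0.0]
force: [1.6, -0.5, -1.4]
gripper_width: 0.078
```

Call:
{"name": "carry_out", "arguments": {"commands": "0.003 0.045 0 0 0 0 1;0.003 0.045 0 0 0 0 1;0.003 0.045 0 0 0 0 1;0.003 0.045 0 0 0 0 1;0.002 0.04 0 0 0 0 1;0 0.015 0 0 0 0 1;0 0 0 0 0 0 1;0 0 0 0 0 0 1"}}

```text
t: 19.55
ee_pos: [481.6, 167.0, 214.9]
orientation: [0.968, 0.251, -0.0, 0.0]
force: [-0.0, -0.5, -0.1]
gripper_width: 0.079
```

```bash
python3 b.py small_cup 470 190 -1.06 132;python3 w.py small_cup 470 190 -1.06 tmp|head -1
```

```text
[481.6 167.  214.9] [-0.  -0.5 -0.1] 0.07856429871504875 19.55
scene 0.89 [366.7, 190.9] [369.03646286 192.69699278] 561.0
side 0.97 [284.7, 239.6] [285.49953056 239.91303545] 946.0
[470.07 189.2   -0.52 129.48] 0.4137415587902069
[481.8 166.7 215.4] jaw yaw -1.064 0.08007438050309063 19.75
```

Call:
{"name": "carry_out", "arguments": {"commands": "0.001 0.001 -0.035 0 0 0 1;0 0 -0.035 0 0 0 1;0 0 -0.022 0 0 0 1;0 0 -0.008 0 0 0 1;0 0 -0.004 0 0 0 1;0 0 -0.002 0 0 0 1;0 0 0 0 0 0 1;0 0 0 0 0 0 1"}}

```text
t: 20.65
ee_pos: [483.1, 169.3, 110.3]
orientation: [0.968, 0.252, 0.001, -0.0]
force: [0.3, 0.3, -0.3]
gripper_width: 0.078
```

Call:
{"name": "carry_out", "arguments": {"commands": "0 0 -0.001 0 0 0 1;0 0 0 0 0 0 1"}}

```text
t: 20.85
ee_pos: [482.6, 169.2, 108.6]
orientation: [0.968, 0.252, 0.0, 0.0]
force: [-0.4, 0.2, -1.2]
gripper_width: 0.076
```

Call:
{"name": "carry_out", "arguments": {"commands": "0 0 -0.001 0 0 0 1;0 0 -0.001 0 0 0 1;0 0 0 0 0 0 1"}}

```text
t: 21.15
ee_pos: [482.9, 169.2, 106.9]
orientation: [0.968, 0.252, 0.0, 0.0]
force: [-2.4, -0.8, 6.1]
gripper_width: 0.077
```

Call:
{"name": "carry_out", "arguments": {"commands": "0 0 0 0 0 0 0.85;0 0 0 0 0 0 0.65;0 0 0 0 0 0 0.65;0 0 0.02 0 0 0 0.65;0 0 0.03 0 0 0 0.65;0 0 0.04 0 0 0 0.65;0.02 -0.04 0.01 0 0 0.13 0.65;0.03 -0.045 0 0 0 0.13 0.65"}}

```text
t: 21.95
ee_pos: [531.0, 88.7, 209.1]
orientation: [0.926, 0.379, 0.002, 0.0]
force: [1.1, -0.3, -1.4]
gripper_width: 0.351
```

```bash
cat > g.py <<'E'
from fit import *
s=ctrl.state();print(np.round(s["ee_pos"],1),s["t"],s["gripper_width"])
cd=np.array([471.9,189.2]);ya=-.03;Rz=lambda v:cd+[v[0]*np.cos(ya)-v[1]*np.sin(ya),v[0]*np.sin(ya)+v[1]*np.cos(ya)]
V=[]
for n in("scene","side"):
    c=optics.read_camera(n)
    for r in cut_out(n,"gate")[:2]: print(n,r["conf"],r["xy"])
    L=cut_out(n,"gate");V.append((c,L[0]["mask"].astype(np.float32))) if L else 0
    cv2.imwrite(f"pics/g{n}.png",c["image"][...,::-1])
pv=Rz((66,68));print("pivot",pv)
G=[box(-3.5,3.5,-146,0,35,49),np.r_[circ(7,42)+[0,-115,0],circ(7,92)+[0,-115,0]]]
for n,v in (("scene",V[:1]),("side",V[1:]),("both",V)):
    A=np.arange(-.1,1.75,.02);f=[sum(np.abs(draw(c,G,(*pv,a+ya))-m).sum()/m.sum() for c,m in v) for a in A];a=A[np.argmin(f)]
    print(n,a,min(f),"post",pv+115*np.array([np.sin(a+ya),-np.cos(a+ya)]), "post shut",Rz((66,-47)))
a=cv2.imread("pics/gside.png")[240:350,190:350];b=cv2.imread("pics/gscene.png")[165:295,290:420]
cv2.imwrite("pics/n2.png",np.hstack([cv2.resize(a,(436,300)),cv2.resize(b,(300,300))]))
E
python3 g.py
```

```text
[531.   88.7 209.1] 21.95 0.35143032860992546
scene 0.63 [334.5, 266.3]
side 0.89 [217.4, 291.5]
side 0.38 [198.0, 148.2]
pivot [539.90999624 255.18969928]
scene 0.8400000000000002 0.4424505 post [623.20302129 175.89737949] post shut [536.46051372 140.2414454 ]
side 0.8400000000000002 0.40717053 post [623.20302129 175.89737949] post shut [536.46051372 140.2414454 ]
both 0.8400000000000002 0.84962106 post [623.20302129 175.89737949] post shut [536.46051372 140.2414454 ]
```

View pics/n2.png

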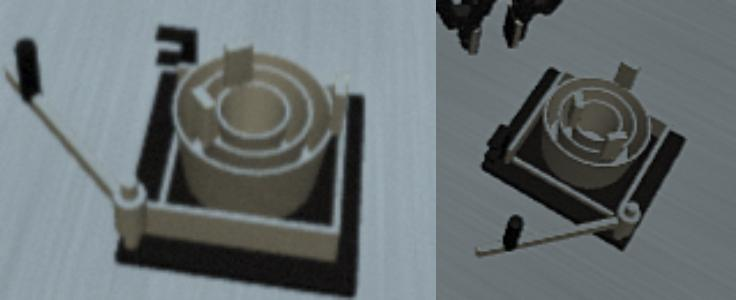

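All three cups are nested and level. Both cameras put the gate at 0.84 rad with its post near (623,176). Moving above the post.

Call:
{"name": "carry_out", "arguments": {"commands": "0.02 0.01 0 0 0 0.137 0.4;0.012 0.011 0 0 0 0.137 0.4;0.012 0.011 0 0 0 0.137 0.4;0.012 0.011 0 0 0 0.137 0.4;0.012 0.011 0 0 0 0.137 0.4;0.012 0.011 0 0 0 0.137 0.4;0.012 0.011 0 0 0 0.137 0.4;0 0.011 0 0 0 0.137 0.4"}}

```text
t: 23.05
ee_pos: [622.2, 176.8, 205.8]
orientation: [0.594, 0.805, 0.0, -0.0]
force: [0.3, -0.8, -0.7]
gripper_width: 0.601
```

Call:
{"name": "carry_out", "arguments": {"commands": "0 0 0 0 0 0.137 0.4;0 0 0 0 0 0 0.4;0 0 0 0 0 0 0.4;0 0 0 0 0 0 0.4;0 0 0 0 0 0 0.4"}}

```text
t: 23.55
ee_pos: [621.9, 174.9, 206.4]
orientation: [0.541, 0.841, 0.0, 0.0]
force: [0.8, -0.3, 0.2]
gripper_width: 0.602
```

```bash
python3 - <<'E'
from w import *
s,c=wrist();print(np.round(s["ee_pos"],1),"jaw yaw",np.round(np.arctan2(*R.from_quat(s["orientation"]).as_matrix()[[1,0],1]),3),s["t"])
print(px(c,[623.2,175.9,92]));im=c["image"].copy()
for r in cut_out("wrist","gate_post")[:2]: print(r["conf"],r["xy"],at(c,r["xy"],92))
u=px(c,[623.2,175.9,92]);cv2.circle(im,tuple(int(v) for v in u),5,(255,0,0),1)
cv2.imwrite("pics/w5.png",im[...,::-1])
E
```

```text
[621.9 174.9 206.4] jaw yaw 0.428 23.55
[257.35476432 198.94922296]
0.78 [239.1, 128.6] [589.6 218.1  92. ]
0.75 [109.9, 76.8] [495.2 213.4  92. ]
```

View pics/w5.png

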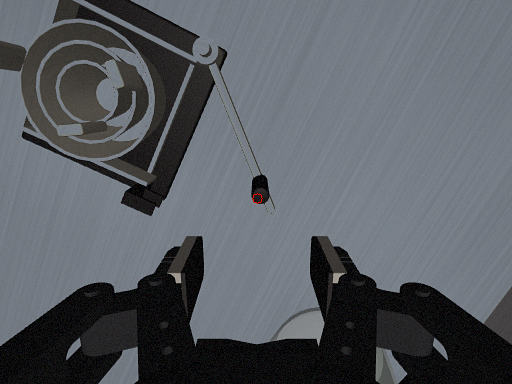

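The post top is at (260,197), within 3 px of the prediction. Descend and grip lightly.

Call:
{"name": "carry_out", "arguments": {"commands": "0.001 0 -0.04 0 0 0 0.4;0 0 -0.04 0 0 0 0.4;0 0 -0.03 0 0 0 0.4;0 0 -0.008 0 0 0 0.4;0 0 0 0 0 0 1;0 0 0 0 0 0 1;0 0 0 0 0 0 1;0 0 0 0 0 0 1", "grip_force": 25}}

```text
t: 24.45
ee_pos: [624.2, 175.4, 90.5]
orientation: [0.54, 0.842, 0.001, 0.001]
force: [1.1, -0.5, 7.2]
gripper_width: 0.155
```

```bash
python3 - <<'E'
from h import *
p=ctrl.state()["ee_pos"];pv=np.array([539.9,255.2]);d=p[:2]-pv;print(p,np.hypot(*d),np.arctan2(d[0],-d[1]))
a0=np.arctan2(d[0],-d[1]);A=np.linspace(a0,-.03,13);q=pv+115*np.c_[np.sin(A),-np.cos(A)];print(np.round(np.diff(q,axis=0),1).tolist())
E
```

```text
[624.21669996 175.3712336   90.53753989] 116.11174720089002 0.8127325507314875
[[-5.8, -5.7], [-6.1, -5.2], [-6.5, -4.8], [-6.8, -4.3], [-7.1, -3.8], [-7.4, -3.3], [-7.6, -2.8], [-7.7, -2.3], [-7.9, -1.7], [-8.0, -1.2], [-8.1, -0.6], [-8.1, -0.0]]
```

Gripped (opening ≈13 mm, post is 14 mm) and on the arc at 0.81 rad in the world frame. Swinging.

Call:
{"name": "carry_out", "arguments": {"commands": "-0.0058 -0.0057 0 0 0 0 1;-0.0061 -0.0052 0 0 0 0 1;-0.0065 -0.0048 0 0 0 0 1;-0.0068 -0.0043 0 0 0 0 1;-0.0071 -0.0038 0 0 0 0 1;-0.0074 -0.0033 0 0 0 0 1;0 0 0 0 0 0 1"}}

```text
t: 25.15
ee_pos: [584.3, 146.5, 90.4]
orientation: [0.541, 0.841, 0.001, 0.002]
force: [1.8, -2.6, 7.3]
gripper_width: 0.152
```

Call:
{"name": "carry_out", "arguments": {"commands": "-0.0076 -0.0028 0 0 0 0 1;-0.0077 -0.0023 0 0 0 0 1;-0.0079 -0.0017 0 0 0 0 1;-0.008 -0.0012 0 0 0 0 1;-0.004 -0.0006 0 0 0 0 1;0 0 0 0 0 0 1"}}

```text
t: 25.75
ee_pos: [548.9, 138.4, 90.1]
orientation: [0.541, 0.841, 0.001, 0.001]
force: [0.1, -2.1, 7.4]
gripper_width: 0.152
```

Call:
{"name": "carry_out", "arguments": {"commands": "-0.004 0 0 0 0 0 1;-0.004 0 0 0 0 0 1;-0.004 0.0005 0 0 0 0 1;0 0 0 0 0 0 1;0 0 0 0 0 0 1"}}

```text
t: 26.25
ee_pos: [539.2, 138.7, 90.2]
orientation: [0.541, 0.841, 0.002, 0.003]
force: [11.7, -2.5, -0.1]
gripper_width: 0.152
```

Call:
{"name": "carry_out", "arguments": {"commands": "-0.002 0 0 0 0 0 1;-0.002 0 0 0 0 0 1;0 0 0 0 0 0 1;0 0 0 0 0 0 1"}}

```text
t: 26.65
ee_pos: [538.6, 138.8, 90.5]
orientation: [0.541, 0.841, 0.005, 0.005]
force: [30.3, -0.0, -14.2]
gripper_width: 0.151
```

Call:
{"name": "carry_out", "arguments": {"commands": "0.0025 0 0 0 0 0 1;0 0 0 0 0 0 0.7;0 0 0 0 0 0 0.7;0 0 0 0 0 0 0.7;0 0 0.02 0 0 0 0.7;0 0 0.04 0 0 0 0.7;0 0 0.04 0 0 0 0.7;0.03 -0.04 0.02 0 0 0 0.7"}}

```text
t: 27.45
ee_pos: [561.2, 109.0, 211.2]
orientation: [0.536, 0.844, 0.003, 0.0]
force: [1.4, 2.0, -0.5]
gripper_width: 0.296
```

Call:
{"name": "carry_out", "arguments": {"commands": "0.03 -0.045 0.02 0 0 0 0.7;0.02 -0.045 0 0 0 0 0.7;0 -0.04 0 0 0 0 0.7;0 0 0 0 0 0 0.7"}}

```text
t: 27.85
ee_pos: [608.1, -29.0, 223.8]
orientation: [0.544, 0.839, -0.002, 0.0]
force: [-0.1, -1.2, 0.0]
gripper_width: 0.299
```

```bash
python3 g.py; python3 - <<'E'
import cv2,numpy as np
a=cv2.imread("pics/gside.png")[225:350,185:345];b=cv2.imread("pics/gscene.png")[165:275,300:410]
cv2.imwrite("pics/n3.png",np.hstack([cv2.resize(a,(448,350),interpolation=2),cv2.resize(b,(350,350),interpolation=2)]))
E
```

```text
[608.1 -29.  223.8] 27.85 0.29867310733742825
scene 0.71 [345.2, 248.1]
side 0.56 [241.2, 291.1]
side 0.55 [148.0, 207.0]
pivot [539.90999624 255.18969928]
scene -0.01999999999999999 0.3502219 post [534.16239178 140.33341934] post shut [536.46051372 140.2414454 ]
side 1.3877787807814457e-17 0.69008154 post [536.46051372 140.2414454 ] post shut [536.46051372 140.2414454 ]
both 1.3877787807814457e-17 1.0839424 post [536.46051372 140.2414454 ] post shut [536.46051372 140.2414454 ]
```

View pics/n3.png

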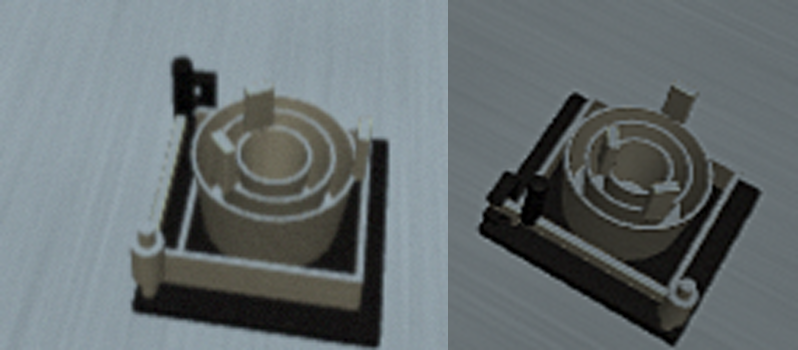

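The gate arm is in the catch (fitted angle about 0, hard stop felt at 30 N), and the cups are nested and level. Handing in.

```bash
python3 -c "
from plant import order
print(order.finish_job())"
```

```text
the job is handed in; nothing more can be done
None
```

I put all three steel cups away and shut the gate, then handed the job in at about 28 s of the 72 s allowed; it reports no verdict. I stood the large cup in the caddy, then set the medium cup and the small cup down inside it. Each cup was lowered until I felt contact before I released it. I then gripped the gate's post and swung the gate shut until it met a hard stop (about 30 N).

**Last checks:**
- **Large cup:** right after placing, both cameras fitted it about 1 mm from the caddy's centre, with its underside 11 mm up.
- **Nesting:** the final pictures show all three cups upright, concentric and with level rims.
- **Gate:** it fits to −0.02 rad in one camera and 0.00 in the other, with the arm in the catch.
- **Arm:** it is well clear of everything. I never moved it near the carafe, paper cups or sugar jar, but I did not re-measure them.

**Checks that disagreed:**
- **Medium cup's yaw before gripping:** the fits ranged from 0.73 to 1.0 rad. I trusted the wrist view (about 0.72), and the grip held.
- **Fits once nested or held:** partly hidden cups fitted poorly. One later fit of the large cup (12 mm off, underside at −2 mm) used a partial mask, so I discounted it in favour of the pictures. The small cup's final position was judged by contact height and pictures only.

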